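# Open the warming cabinet's lift sash to its catch and slide the bowl in

## Task

Get the bowl on the ledge into the warming cabinet: raise the glass sash by its lower edge to the height mark and, there or up to a finger's breadth above, until the sprung catch pin drops into it and holds it, then slide the bowl in along the deck under the sash until it rests against the back stop. Go gently: the pin blocks the sash hard once it is in, so feel for it and do not force the sash against it or ram the bowl into the stop, keep the bowl upright, and leave the pot in the cabinet and the other things around alone.

Things in the scene. Friction and masses are not known exactly. Their poses are not given: they have to be found in the camera images.
- cabinet: Fixed steel and glass warming cabinet, 400 mm wide, 380 mm high. Origin: on the worktop, midway across, in the plane of the sash's front face; +x into the cabinet, +y left, +z up. Clear opening y = -174 to 174 mm between jambs that stand 6 mm in front of the sash; a fixed panel closes the front from z = 232 mm up.
- ledge (a point): Middle of the front edge of the loading ledge, 180 mm in front of the sash, on the deck. The flat steel deck is 22 mm above the worktop and runs level, with no sill, from here under the sash to the back stop. Axes as the cabinet's.
- sash: Lifting glass front in a steel frame, 344 x 175 x 10 mm, 0.8 to 1 kg, slides straight up. Springs balance it, friction holds it where it is left; 2 to 5 N moves it, never press it with more than 12 N. Origin: midway along its lower edge, level with its underside, in the plane of its front face; axes as the cabinet's. Underside 44 to 50 mm above the deck at first, at most 179 mm.
- lip (a point): Middle of the front lower edge of the steel lift lip, which runs along the sash's lower edge and stands out 28 mm towards the robot; 280 mm long (140 mm to either side of this point), 14 mm high at its front, its flat underside flush with the sash's. Push up under it anywhere. Axes as the cabinet's.
- mark (a point): Tip of the height mark, a small dark pointer clipped to the left jamb, reaching over the sash's left end (y = 160 mm in the cabinet's frame). Set afresh each time, 120 to 158 mm above the deck. The catch sits above it and stands 49 mm out from the sash, y = 147 to 200 mm, up to 60 mm above the mark. Axes as the cabinet's.
- catch_pin (a joint): Sprung pin of the catch (7 mm thick, black pull knob in front), in m: near 0 while it rides on the sash, 0.007 when in the sash's slot. It drops by itself when the sash's underside is somewhere between level with the mark and 16 mm above it: the exact height is not measured, feel for it. Once in, it blocks the sash both ways (2 mm play) like a rigid stop and the force on the tool climbs.
- bowl: White flowered bowl, 115 mm across the rim, 52 mm high, 76 mm across the foot, 0.24 to 0.39 kg, on the ledge in front of the sash, left of its middle. Origin: centre of its underside. It slides on the deck at 1 to 3 N and does not tip if pushed low on its near side. Lean the tool back about 45 degrees so that the gripper clears the raised sash.
- home (a point): On the deck, midway across, 73 mm behind the sash's front face: the depth (x) at which the bowl's centre lies when its rim touches the fixed back stop, a steel bar across the cabinet, 50 mm high, its face at x = 130 mm in the cabinet's frame. Only depth counts: the bowl may stay at the y it started with. Axes as the cabinet's.
- pot: Small lidded steel pot, 56 mm across, 62 mm high, already standing in the right part of the cabinet; to be left alone. Origin: centre of its underside.
- pink_mug: Pink mug, 76 mm across, 88 mm high, near the front edge on the right; bystander. Origin: centre of its underside.
- orange_mug: Orange mug, 80 mm across, 98 mm high, near the front edge far right; bystander. Origin: centre of its underside.
- lighter: Long gas lighter, 212 mm long, 22 mm high, lying near the front edge right of the middle; bystander. Origin: middle of its underside.
- peeler: Black vegetable peeler, 170 mm long, 18 mm high, lying near the front edge on the left; bystander. Origin: middle of its underside.
- garlic: Garlic bulb, 50 mm, right of the cabinet; bystander. Origin: centre of its underside.
Mind the look-alikes: they are no part of the job. There is more than one size of the bowl; the one meant has the size given above.

How it is judged:
On the way:
1. the sash is up at the height mark (lower edge from 4 mm below to 20 mm above it) and the catch pin has dropped in at least 4 mm (value of joint catch_pin above 0.004 m and z of sash in the frame of mark between -0.004 and 0.02 m), for 0.2 s.
At the end, for the whole second after the job is handed in: The sash's lower edge is at the height mark (from 4 mm below to 20 mm above it) and the catch pin is at least 4 mm into its slot; the bowl stands upright and still on the deck inside, against the back stop (its centre no more than 6 mm short of home in depth, y between -30 and 150 mm) (all of step 1 and x of bowl in the frame of home above -0.006 m and z of bowl in the frame of home below 0.006 m and y of bowl in the frame of home between -0.03 and 0.15 m and angle between bowl's own z axis and vertical below 0.06 rad and linear speed of bowl below 0.02 m/s); the robot touches nothing.
It fails at once if the sash is pushed with more than 14 N (contact force between any of the arm, the fingers and sash above 14 N).
It fails at once if the bowl is pushed with more than 18 N (contact force between the fingers and bowl above 18 N).
It fails at once if the bowl is tipped by more than 20 degrees (angle between bowl's own z axis and vertical above 0.35 rad).
It fails at once if the robot leans on the cabinet with more than 22 N (contact force between any of the arm, the fingers and cabinet above 22 N).
It fails at once if the pot or another bystander is moved more than 25 mm (distance of any of pot, pink_mug, orange_mug, lighter, garlic, peeler from where it was at the start of the episode above 0.025 m).
It also fails if it takes over 58 s, if anything falls off the work surface, if the arm or the gripper's body presses on something with over 40 N, if the wrist force passes 120 N, or if a joint passes its speed limit or range.

## Robot

A 6-joint arm with a two-finger parallel gripper is mounted at the origin on a cart in front of the work surface, level with it; the furniture and walls round the work are solid. World frame = base frame: x ahead of the robot, y to its left, z up, the work surface at z = 0. Lengths are in m, angles in rad, forces in N, time in s.
With the tool pointing down it reaches from about 0.3 to 0.875 m from the base axis. Payload 4.2 kg.
Tool frame: the origin (TCP) lies at the very end of the fingers, on their centre line; the grasp point (between the pads) lies 19 mm behind it; z points along the fingers, y is the line along which they close (so a half turn about z gives the same grasp; the last joint's range is limited). The gripper opens to 85 mm and grips with 20 to 120 N. Pads are 22 mm wide; open, the fingers measure 114 mm over their backs; the gripper's body (76 mm by 85 mm) begins 54 mm behind the grasp point. The pads swing forward as they close: fully open they stand 13 mm farther back than shut.
Start: joints at [1.207, 0.32, 1.565, -0, 1.257, -0.02], TCP at [0.194, 0.541, 0.231] pointing down, gripper open.
Joint ranges: [-3.11, 3.11], [-0.84, 2.01], [0.21, 2.61], [-1.34, 4.49], [0.05, 2.63], [-2.56, 2.56]. Speed limits (rad/s): [2.57, 2.57, 3.14, 3.14, 3.14, 3.14].

## Interface

Orientations are given as a rotation vector (axis times angle).
In Python, from cell import read_state, viewer, ticket gives the robot as it stands.
- The arm moves only by the tool play_rows, never from a script. Its argument "commands" is a list of rows, each a list of 3 entries, a list of its own where there are three numbers: the opening, from -1 (shut) to 1 (fully open), then the shift along the tool's x, y, z in mm, then the turn about the tool's z in rad. A call has 1 to 20 rows; each row shifts and turns the commanded pose from where the row before left it, along the tool's axes as they then stand; what a row does not reach is not made up. A row lasts 1/10 s, in which the tool goes at most 50 mm and 8.59 degrees, less where a joint would pass 70% of its speed; a pose out of reach is approached as far as the arm can. A call with a gripper value outside its range is refused whole. The fingers move at their own pace and stop on an object; "squeeze" is the grip in N (left out, the last holds). Time passes only in rows, so rows that do not move let the fingers close. It gives the time, the measured TCP pose, the force, the opening and the grip force at its end, in the units of the state.
- read_state(): the state, without advancing time (a new reading comes with each control period).
- viewer.grab_frame(name): name is "scene" or "top" or "wrist"; returns a dict with "img" (420x560x3 uint8, blue, green, red), "z_map" (420x560 float32, m along the optical axis (not along the pixel's ray), 0 where there is no reading), "fx", "fy", "cx", "cy" (pixels), "world_to_cam" (4x4, takes a point from world to camera coordinates); the wrist camera has in their place "hand_eye" (4x4, takes a point from camera to tool coordinates, whose origin is the TCP and whose axes are the flange's). Camera axes: x right, y down, z forward; pixel columns grow to the right and rows downward; lengths in m; the calibration is good to about 2 mm. A picture is of the moment at which its call begins: read the wrist's pose just before it.
- ticket.job_done(): hands the job in; it is judged then, once.
The state is a dict: "t": time; "q": joint angles; "dq": joint speeds; "joint_efforts": joint torques, N m; "ee_pos": TCP position; "tcp_rot": TCP orientation; "force": force on the tool from outside, world axes, zero at the start; "torque": the same for the moment, N m; "finger_gap": finger opening in m; "gripper_force": force on a finger pad.
Only numpy, scipy, OpenCV 4.12 (cv2) and the standard library are available. Lean on these libraries where they do the work, as an engineer would, in place of code of your own. Each camera call takes 0.05 s, during which the arm holds its last target. There are 200 camera calls.

## Working session

There is one attempt and no reset: what is moved stays moved. The work goes in short steps, Python scripts to look and compute and a tool call to move; the robot and the scene stay as the last step left them, time stands still between calls to the robot, and variables do not carry over. Pictures are saved under pics/ and viewed, at most 10 in all, crops included, and the job is handed in when it is done.

Besides the shell and the picture viewer there is one more tool, called after "Emit:" as a command line: name --argument value ..., lists and objects as JSON in quotes. play_rows: Moves the arm, as the interface text tells. Its arguments: {"type":"object","properties":{"commands":{"type":"array"},"squeeze":{"type":"number"}},"required":["commands"]}

```bash
mkdir -p pics; ls
python3 - <<'E'
from cell import read_state, viewer
import cv2,numpy as np
s=read_state(); print({k:np.round(v,3) for k,v in s.items()})
for n in ("scene","top"):
    f=viewer.grab_frame(n); cv2.imwrite(f"pics/{n}0.png",f["img"]); np.savez(f"{n}0.npz",**f)
    T=np.linalg.inv(f["world_to_cam"]); print(n,f["fx"],f["fy"],f["cx"],f["cy"],T.round(3).tolist(),(f["z_map"]>0).mean())
E
```

```text
pics
{'t': np.float64(0.0), 'q': array([ 1.207,  0.32 ,  1.566, -0.   ,  1.257, -0.02 ]), 'dq': array([-0.002, -0.   ,  0.002,  0.001,  0.   ,  0.001]), 'joint_efforts': array([ 1.0000e-03, -4.1551e+01, -2.3417e+01,  0.0000e+00,  8.0000e-03,
       -0.0000e+00]), 'ee_pos': array([0.194, 0.541, 0.231]), 'tcp_rot': array([-5.370e-01, -3.095e+00,  3.000e-03]), 'force': array([ 0.229, -0.573,  0.427]), 'torque': array([-0.071,  0.003, -0.009]), 'gripper_force': np.float64(0.0), 'finger_gap': np.float64(0.085)}
scene 425.5213227430414 425.5213227430414 276.09124035123205 210.9760926153993 [[0.674, -0.571, 0.469, -0.007], [-0.738, -0.504, 0.447, -0.644], [-0.019, -0.648, -0.762, 1.049], [0.0, 0.0, 0.0, 1.0]] 0.9959268707482993
top 387.6913504850246 387.6913504850246 272.99196639795605 213.77266189040586 [[-0.01, -0.993, 0.118, 0.435], [-1.0, 0.011, 0.008, -0.133], [-0.009, -0.118, -0.993, 1.289], [0.0, 0.0, 0.0, 1.0]] 0.9959353741496598
```

View pics/scene0.png

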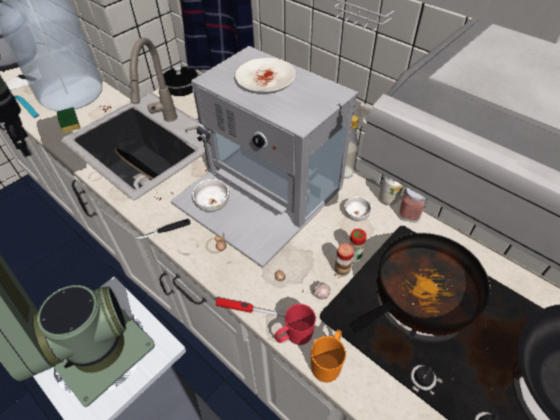

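View pics/top0.png

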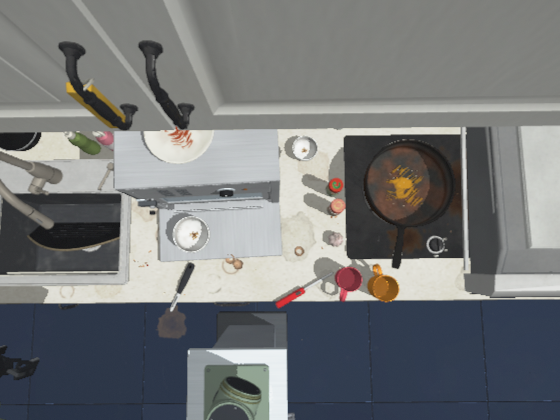

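The scene picture shows the cabinet, with corners near (198,85), (305,215) and (355,95), and the bowl on its ledge at (210,195). In the top picture the ledge spans columns 158-282 and rows 205-260, with the bowl at (190,233). A smaller, similar bowl stands right of the cabinet.

```bash
cat > h.py <<'E'
import numpy as np,cv2
def load(n): return dict(np.load(n+".npz"))
def cloud(f):
    z=f["z_map"]; v,u=np.mgrid[:z.shape[0],:z.shape[1]]
    p=np.stack([(u-f["cx"])/f["fx"]*z,(v-f["cy"])/f["fy"]*z,z],-1)
    T=np.linalg.inv(f["world_to_cam"]); return p@T[:3,:3].T+T[:3,3]
def ray(f,u,v,h):
    T=np.linalg.inv(f["world_to_cam"]); d=T[:3,:3]@[(u-f["cx"])/f["fx"],(v-f["cy"])/f["fy"],1]; return T[:3,3]+d*(h-T[2,3])/d[2]
E
python3 - <<'E'
from h import *
for n in ("top0","scene0"):
    f=load(n); P=cloud(f); X,Y,Z=np.moveaxis(P,-1,0)
    for lo,hi,nm in((.365,.395,"roof"),(.015,.030,"deck")):
        m=(abs(Z-(lo+hi)/2)<(hi-lo)/2)&(X>.3)&(X<1.1)&(Y>-.3)&(Y<.5)
        m=m.astype(np.uint8)
        m=cv2.morphologyEx(m,cv2.MORPH_OPEN,np.ones((3,3)))
        k,l,st,c=cv2.connectedComponentsWithStats(m); i=1+st[1:,4].argmax(); q=P[l==i]
        r=cv2.minAreaRect(q[:,:2].astype(np.float32)); print(n,nm,st[i],r,cv2.boxPoints(r).round(3).tolist(),q[:,2].mean())
    # bowl: above deck points
    m=(Z>.03)&(Z<.1)&(X>.35)&(X<.75)&(Y>-.3)&(Y<.4)
    k,l,st,c=cv2.connectedComponentsWithStats(m.astype(np.uint8))
    for i in range(1,k):
        if st[i,4]>60: 
            q=P[l==i]; print(n,st[i],q.min(0).round(3),q.max(0).round(3))
f=load("scene0"); cv2.imwrite("pics/sc1.png",cv2.resize(f["img"][70:260,160:370],None,fx=3.1,fy=3.1,interpolation=cv2.INTER_CUBIC))
E
```

```text
top0 roof [ 113  129  167   61 7430] ((0.68208247423172, 0.06087252497673035), (0.14442098140716553, 0.4027048647403717), 0.8514987230300903) [[0.6069999933242798, 0.26100000739097595], [0.6129999756813049, -0.1420000046491623], [0.7570000290870667, -0.13899999856948853], [0.7509999871253967, 0.2630000114440918]] 0.37901327259068807
top0 deck [ 159  199  123   63 4974] ((0.5358524918556213, 0.055073440074920654), (0.1874295324087143, 0.4000228941440582), 2.4809882640838623) [[0.4339999854564667, 0.25099998712539673], [0.45100000500679016, -0.14900000393390656], [0.6380000114440918, -0.14100000262260437], [0.6209999918937683, 0.2590000033378601]] 0.021341572771716895
top0 [ 155  197  115   16 1065] [ 0.588 -0.111  0.031] [0.63  0.254 0.1  ]
top0 [172 216  37  37 874] [0.462 0.082 0.03 ] [0.576 0.196 0.08 ]
scene0 roof [ 192   46  166   95 6386] ((0.7367153763771057, 0.06448398530483246), (0.252034455537796, 0.4030655026435852), 2.730849504470825) [[0.6010000109672546, 0.25999999046325684], [0.6200000047683716, -0.14300000667572021], [0.871999979019165, -0.13099999725818634], [0.8529999852180481, 0.2720000147819519]] 0.3784242842978972
scene0 deck [ 172  172  128   94 4812] ((0.5378720760345459, 0.05559121072292328), (0.21313317120075226, 0.4059930145740509), 4.981289386749268) [[0.414000004529953, 0.24899999797344208], [0.4490000009536743, -0.15600000321865082], [0.6620000004768372, -0.13699999451637268], [0.6259999871253967, 0.2669999897480011]] 0.021656534056561556
scene0 [ 206  155  119   72 1739] [ 0.584 -0.142  0.03 ] [0.75  0.256 0.1  ]
scene0 [193 179  37  32 836] [0.459 0.079 0.03 ] [0.575 0.196 0.078]
```

View pics/sc1.png

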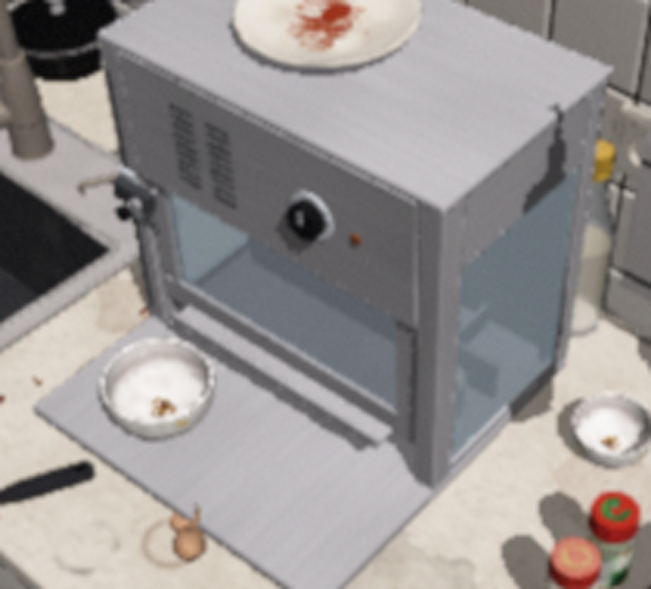

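The zoomed crop shows the sash nearly down. Its lip runs from (170,310) to (385,435), the catch is at about (130,200), and the bowl is at (158,385). I can only shift the tool and turn it about its own z, so I'll check how tilt could come about and how much room there is overhead.

Run:
```python
from h import *
for n in ("top0","scene0"):
    P=cloud(load(n)).reshape(-1,3); q=P[(P[:,2]>.4)&(P[:,0]>.3)&(P[:,0]<1.1)&(abs(P[:,1])<.6)]
    for y in np.arange(-.5,.6,.2):
        r=q[abs(q[:,1]-y)<.1]
        if len(r): i=r[:,0].argmin(); print(n,round(y,1),r[i].round(3),"zmin",r[r[:,2].argmin()].round(3), "zmax",r[:,2].max())
```

```text
top0 -0.5 [ 0.378 -0.472  0.718] zmin [ 0.407 -0.437  0.647] zmax 0.9423238644976941
top0 -0.3 [ 0.615 -0.334  1.016] zmin [ 0.618 -0.202  0.763] zmax 1.0352289205150085
top0 -0.1 [ 0.435 -0.133  1.289] zmin [ 0.618 -0.082  0.762] zmax 1.2894482263828961
top0 0.1 [0.58  0.041 0.919] zmin [0.701 0.036 0.4  ] zmax 1.040599355666918
top0 0.3 [0.616 0.206 0.816] zmin [0.618 0.212 0.764] zmax 0.8376495315585691
scene0 -0.5 [ 0.376 -0.486  0.662] zmin [ 0.384 -0.467  0.647] zmax 0.8142595016028293
scene0 -0.3 [ 0.614 -0.399  0.772] zmin [ 0.96  -0.201  0.425] zmax 0.7760545411335831
scene0 -0.1 [ 0.886 -0.075  0.544] zmin [ 0.961 -0.117  0.4  ] zmax 0.6053994603993336
scene0 0.1 [0.66  0.097 0.401] zmin [0.699 0.032 0.4  ] zmax 0.5564941676431647
scene0 0.3 [0.852 0.33  0.406] zmin [0.904 0.348 0.4  ] zmax 0.49759698431960786
scene0 0.5 [0.843 0.456 0.405] zmin [0.852 0.452 0.4  ] zmax 0.4668886144882922
```

Emit:
play_rows --commands '[[-1,[0,0,-40],-0.1],[-1,[0,0,-40],-0.1],[-1,[0,0,-40],-0.1],[-1,[0,0,-40],-0.09]]'

```text
t: 0.5
ee_pos: [0.1937, 0.541, 0.3925]
tcp_rot: [0.079, -3.14, 0.001]
force: [-0.9, -0.0, 0.6]
finger_gap: 0.0282
gripper_force: 0.0
```

Emit:
play_rows --commands '[[-1,[-20,-45,0],0],[-1,[-20,-45,0],0],[-1,[-20,-45,0],0],[-1,[-20,-45,0],0],[-1,[-20,-45,0],0],[-1,[-20,-45,0],0],[-1,[-20,-45,0],0],[-1,[-20,-45,0],0],[-1,[-20,-45,0],0],[-1,[-20,-45,0],0],[-1,[0,-30,0],0],[-1,[0,0,0],0]]'

```text
t: 1.7
ee_pos: [0.4159, 0.068, 0.3908]
tcp_rot: [0.064, -3.14, 0.002]
force: [-0.3, -1.0, -0.2]
finger_gap: -0.0002
gripper_force: 0.0
```

```bash
python3 -c "
from cell import read_state;import numpy as np
print({k:np.round(v,4).tolist() for k,v in read_state().items()})"
```

```text
{'t': 1.7, 'q': [0.1358, 0.0078, 1.5576, -0.0012, 1.5776, -1.4756], 'dq': [0.0688, -0.0023, -0.0024, 0.05, -0.0024, 0.0458], 'joint_efforts': [-1.493, -25.3796, -25.086, -0.3263, 0.0066, -0.2681], 'ee_pos': [0.4159, 0.068, 0.3908], 'tcp_rot': [0.0637, -3.1397, 0.0021], 'force': [-0.3105, -0.95, -0.1693], 'torque': [0.0069, -0.0144, 0.011], 'gripper_force': 0.0, 'finger_gap': -0.0002}
```

Emit:
play_rows --commands '[[-1,[0,-45,-20],0],[-1,[0,-5,-50],0],[-1,[0,0,-50],0],[-1,[0,0,-50],0],[-1,[0,0,-50],0],[-1,[0,0,-50],0],[-1,[0,0,-50],0],[-1,[0,0,-50],0],[-1,[0,0,0],0]]'

```text
t: 2.6
ee_pos: [0.4098, 0.0215, 0.7325]
tcp_rot: [-0.075, 3.133, 0.001]
force: [0.0, 0.2, 0.2]
finger_gap: 0.0002
gripper_force: 0.0
```

```bash
cat > st.py <<'E'
from cell import read_state;import numpy as np
from scipy.spatial.transform import Rotation as R
s=read_state();M=R.from_rotvec(s["tcp_rot"]).as_matrix()
print("t",round(float(s["t"]),2),"q",np.round(s["q"],3),"p",np.round(s["ee_pos"],4),"F",np.round(s["force"],2));print("toolxyz cols",M.round(3).tolist())
E
python3 st.py
```

```text
t 2.6 q [ 2.400e-02  2.910e-01  2.540e-01  1.000e-03  2.588e+00 -1.594e+00] p [0.4098 0.0215 0.7325] F [0.01 0.23 0.17]
toolxyz cols [[-0.999, -0.048, 0.008], [-0.048, 0.999, 0.001], [-0.008, 0.0, -1.0]]
```

Emit:
play_rows --commands '[[-1,[0,0,-40],0],[-1,[0,0,-40],0],[-1,[0,0,0],0]]'

```text
t: 2.9
ee_pos: [0.3859, 0.0199, 0.7484]
tcp_rot: [-0.073, 3.113, 0.002]
force: [-1.4, -0.0, 0.3]
finger_gap: -0.0
gripper_force: 0.0
```

```bash
python3 st.py
```

```text
t 2.9 q [ 2.100e-02  2.720e-01  2.170e-01  2.000e-03  2.624e+00 -1.595e+00] p [0.3859 0.0199 0.7484] F [-1.4  -0.05  0.26]
toolxyz cols [[-0.999, -0.047, 0.028], [-0.047, 0.999, 0.002], [-0.028, 0.0, -1.0]]
```

Emit:
play_rows --commands '[[-1,[40,0,-20],0],[-1,[40,0,-20],0],[-1,[40,0,-20],0],[-1,[40,0,-20],0],[-1,[0,0,0],0]]'

```text
t: 3.4
ee_pos: [0.2901, 0.0161, 0.7998]
tcp_rot: [-0.069, 2.961, -0.003]
force: [-0.4, -0.7, 0.6]
finger_gap: -0.0002
gripper_force: 0.0
```

```bash
python3 st.py
```

```text
t 3.4 q [ 1.700e-02  1.220e-01  2.150e-01 -2.000e-03  2.625e+00 -1.602e+00] p [0.2901 0.0161 0.7998] F [-0.35 -0.73  0.58]
toolxyz cols [[-0.983, -0.046, 0.179], [-0.046, 0.999, 0.002], [-0.179, -0.006, -0.984]]
```

Emit:
play_rows --commands '[[-1,[40,0,-27],0],[-1,[40,0,-27],0],[-1,[40,0,-27],0],[-1,[40,0,-27],0],[-1,[40,0,-27],0],[-1,[40,0,-27],0]]'

```text
t: 4.0
ee_pos: [0.1335, 0.0128, 0.8478]
tcp_rot: [-0.061, 2.735, -0.013]
force: [-0.1, 1.4, 0.8]
finger_gap: 0.0002
gripper_force: 0.0
```

```bash
python3 st.py
```

```text
t 4.0 q [ 0.162 -0.106  0.219 -0.13   2.623 -1.579] p [0.1335 0.0128 0.8478] F [-0.06  1.43  0.82]
toolxyz cols [[-0.918, -0.041, 0.395], [-0.045, 0.999, -0.001], [-0.394, -0.018, -0.919]]
```

Emit:
play_rows --commands '[[-1,[40,0,-27],0],[-1,[40,0,-27],0],[-1,[40,0,-27],0],[-1,[40,0,-27],0]]'

```text
t: 4.4
ee_pos: [0.0213, 0.0018, 0.8601]
tcp_rot: [-0.061, 2.578, -0.01]
force: [-0.0, 0.8, 0.2]
finger_gap: -0.0004
gripper_force: 0.0
```

```bash
python3 st.py
```

```text
t 4.4 q [ 0.077 -0.264  0.219 -0.072  2.623 -1.613] p [0.0213 0.0018 0.8601] F [-0.02  0.84  0.24]
toolxyz cols [[-0.845, -0.042, 0.534], [-0.046, 0.999, 0.006], [-0.533, -0.02, -0.846]]
```

Emit:
play_rows --commands '[[-1,[40,0,-27],0],[-1,[40,0,-27],0],[-1,[40,0,-27],0],[-1,[40,0,-27],0],[-1,[40,0,-27],0],[-1,[40,0,-27],0],[-1,[40,0,-27],0],[-1,[40,0,-27],0],[-1,[0,0,0],0]]'

```text
t: 5.3
ee_pos: [-0.2081, -0.018, 0.8299]
tcp_rot: [-0.049, 2.255, -0.023]
force: [-0.9, 0.1, -0.5]
finger_gap: -0.0001
gripper_force: 0.0
```

```bash
python3 st.py
```

```text
t 5.3 q [ 0.065 -0.586  0.215 -0.102  2.625 -1.662] p [-0.2081 -0.018   0.8299] F [-0.9   0.12 -0.48]
toolxyz cols [[-0.632, -0.028, 0.775], [-0.043, 0.999, 0.0], [-0.774, -0.034, -0.633]]
```

Emit:
play_rows --commands '[[-1,[-26,-1,38],0],[-1,[-26,-1,38],0],[-1,[-26,-1,38],0],[-1,[-26,-1,38],0],[-1,[-26,-1,38],0],[-1,[-26,-1,38],0]]'

```text
t: 5.9
ee_pos: [0.0717, -0.0167, 0.805]
tcp_rot: [-0.05, 2.268, -0.025]
force: [-0.2, -0.7, 0.6]
finger_gap: 0.0
gripper_force: 0.0
```

```bash
python3 st.py
```

```text
t 5.9 q [ 0.161 -0.608  0.956 -0.132  1.925 -1.558] p [ 0.0717 -0.0167  0.805 ] F [-0.21 -0.65  0.61]
toolxyz cols [[-0.642, -0.027, 0.767], [-0.044, 0.999, -0.001], [-0.766, -0.035, -0.642]]
```

Emit:
play_rows --commands '[[-1,[8,3,38],0],[-1,[8,3,38],0],[-1,[8,3,38],0],[-1,[8,3,38],0],[-1,[8,3,38],0],[-1,[8,3,38],0],[-1,[8,3,38],0],[-1,[8,3,38],0],[-1,[8,3,38],0],[-1,[8,3,38],0],[-1,[8,3,38],0],[-1,[8,3,38],0],[-1,[0,0,0],0]]'

```text
t: 7.2
ee_pos: [0.312, 0.0192, 0.4649]
tcp_rot: [-0.065, 2.308, -0.033]
force: [-0.2, 0.1, -1.2]
finger_gap: -0.0001
gripper_force: 0.0
```

```bash
python3 st.py
```

```text
t 7.2 q [ 0.114 -0.604  1.991 -0.109  0.929 -1.486] p [0.312  0.0192 0.4649] F [-0.25  0.12 -1.17]
toolxyz cols [[-0.672, -0.036, 0.74], [-0.057, 0.998, -0.004], [-0.739, -0.045, -0.673]]
```

```bash
cat >> h.py <<'E'
def wrist(n):
    from cell import read_state, viewer
    from scipy.spatial.transform import Rotation as R
    s=read_state(); f=viewer.grab_frame("wrist")
    T=np.eye(4); T[:3,:3]=R.from_rotvec(s["tcp_rot"]).as_matrix(); T[:3,3]=s["ee_pos"]
    f["world_to_cam"]=np.linalg.inv(T@f["hand_eye"]); np.savez(n+".npz",**f); cv2.imwrite(f"pics/{n}.png",f["img"]); return f
E
python3 - <<'E'
from h import *
f=wrist("w1"); print(np.linalg.inv(f["world_to_cam"]).round(3))
E
```

```text
[[-0.037  0.448  0.893  0.16 ]
 [ 0.998  0.055  0.013  0.016]
 [-0.043  0.892 -0.449  0.512]
 [ 0.     0.     0.     1.   ]]
```

View pics/w1.png

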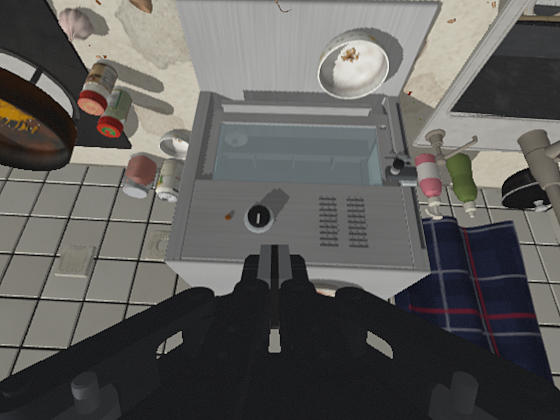

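The wrist picture is upside down. It shows the open sash window, the lip at about (225-375,108), the bowl at (353,65) and the catch at (398,168) on the left jamb. I'll zoom in there for the mark.

Run:
```python
from h import *
f=load("w1"); cv2.imwrite("pics/w1c.png",cv2.resize(f["img"][85:200,335:435][::-1,::-1],None,fx=5.2,fy=5.2,interpolation=cv2.INTER_CUBIC))
P=cloud(f)
for u,v in((300,108),(300,115),(240,108),(365,97),(398,168),(250,220),(300,180),(300,190)): print(u,v,P[v,u].round(3))
```

```text
300 108 [0.605 0.063 0.076]
300 115 [0.62  0.064 0.079]
240 108 [ 0.616 -0.052  0.074]
365 97 [0.616 0.195 0.025]
398 168 [0.571 0.217 0.223]
250 220 [ 0.602 -0.014  0.315]
300 180 [0.622 0.066 0.225]
300 190 [0.613 0.065 0.25 ]
```

View pics/w1c.png

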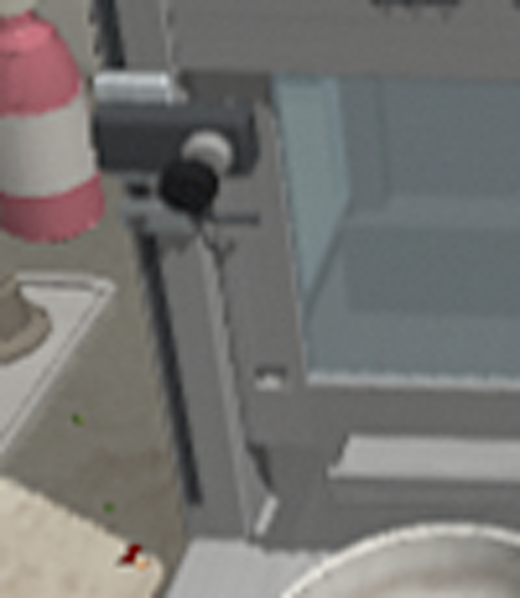

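The crop shows the catch with its black knob at (190,185) and the dark mark pointer just below it, with its tip at about (258,218). There's a bright slot plate on the sash at (270,378).

Run:
```python
from h import *
f=load("w1"); T=np.linalg.inv(f["world_to_cam"]); yaw=.042
n=np.array([np.cos(yaw),np.sin(yaw),0]); 
def onplane(u,v,off):
    p0=np.array([.622,.0586,0])+n*off; d=T[:3,:3]@[(u-f["cx"])/f["fx"],(v-f["cy"])/f["fy"],1]; return T[:3,3]+d*((p0-T[:3,3])@n)/(d@n)
cu=lambda c,r:(434-c/5.2,199-r/5.2)
for nm,c,r,o in(("mark",258,218,-.003),("marktail",235,218,-.006),("slot",270,378,0),("slot top",270,370,0),("slot bot",270,386,0),("sash bottom L",262,455,0),("lipfront low",400,478,-.028),("knob",190,185,-.05)):
    p=onplane(*cu(c,r),o); print(nm,p.round(4),"ycab",((p-[.622,.0586,0])@[-np.sin(yaw),np.cos(yaw),0]).round(3))
P=cloud(f); m=np.zeros(P.shape[:2],bool); m[95:112,225:375]=1
print("panel n x", [P[220,u].round(3).tolist() for u in (190,250,300,400)])
```

```text
mark [0.6124 0.2155 0.1729] ycab 0.157
marktail [0.6091 0.222  0.1748] ycab 0.164
slot [0.6152 0.2206 0.0992] ycab 0.162
slot top [0.6152 0.2202 0.103 ] ycab 0.162
slot bot [0.6152 0.221  0.0954] ycab 0.163
sash bottom L [0.6149 0.2277 0.0616] ycab 0.169
lipfront low [0.5894 0.1672 0.0798] ycab 0.11
knob [0.5654 0.2144 0.219 ] ycab 0.158
panel n x [[0.62, -0.11, 0.312], [0.602, -0.014, 0.315], [0.612, 0.065, 0.305], [0.606, 0.224, 0.299]]
```

Emit:
play_rows --commands '[[-1,[12,0,40],0],[-1,[13,0,40],0],[-1,[13,0,40],0],[-1,[13,0,40],0],[-1,[13,0,40],0],[-1,[13,0,40],0],[-1,[13,0,40],0],[-1,[13,0,40],0],[-1,[12,1,38],0],[-1,[0,0,0],0]]'

```text
t: 8.25
ee_pos: [0.4682, 0.0112, 0.2273]
tcp_rot: [-0.056, 2.309, -0.055]
force: [-0.3, 0.2, 0.9]
finger_gap: -0.0001
gripper_force: 0.0
```

```bash
python3 st.py
```

```text
t 8.25 q [ 0.028 -0.12   2.385 -0.758  0.062 -0.853] p [0.4682 0.0112 0.2273] F [-0.25  0.23  0.95]
toolxyz cols [[-0.673, -0.023, 0.739], [-0.058, 0.998, -0.022], [-0.737, -0.057, -0.673]]
```

Run:
```python
import numpy as np
from scipy.optimize import least_squares
D=[(.0078,1.5576,1.5776,.4215,.3908),(.291,.254,2.588,.4104,.7325),(.272,.217,2.624,.3864,.7484),(.32,1.566,1.257,.5747,.231),(.122,.215,2.625,.2905,.7998),(-.264,.219,2.623,.0213,.8601),(-.586,.215,2.625,-.2081,.8299),(-.604,1.991,.929,.3126,.4649)]
D=np.array(D)
def fk(p,q2,q3,q5):
    a,zs,L1,L2,o,Lt=p; s=q2+q3
    return a+L1*np.sin(q2)+L2*np.sin(s)+o*np.cos(s)+Lt*np.sin(s+q5), zs+L1*np.cos(q2)+L2*np.cos(s)-o*np.sin(s)+Lt*np.cos(s+q5)
r=least_squares(lambda p:np.r_[fk(p,*D[:,:3].T)[0]-D[:,3],fk(p,*D[:,:3].T)[1]-D[:,4]],[0,.2,.4,.4,0,.25])
p=r.x; print(p.round(3),np.abs(r.fun).max())
for x,z in((.5,.14),(.606,.04),(.606,.06),(.606,.16),(.606,.165),(.43,.035),(.65,.035)):
  for tilt in (.83,.9):
    b=min((least_squares(lambda q:np.r_[np.array(fk(p,*q))-[x,z],q.sum()-(np.pi-tilt)],[q2,1.5,.5]) for q2 in(.2,.8)),key=lambda r:r.cost); print(x,z,tilt,b.x.round(3),b.cost<1e-8)
```

```text
[-0.     0.14   0.594  0.417  0.024  0.321] 0.0009301718338233789
0.5 0.14 0.83 [ 0.128  2.489 -0.305] True
0.5 0.14 0.9 [ 0.158  2.544 -0.46 ] True
0.606 0.04 0.83 [ 0.49   2.377 -0.555] True
0.606 0.04 0.9 [ 0.528  2.422 -0.709] True
0.606 0.06 0.83 [ 0.44   2.361 -0.49 ] True
0.606 0.06 0.9 [ 0.475  2.408 -0.641] True
0.606 0.16 0.83 [ 0.223  2.254 -0.165] True
0.606 0.16 0.9 [ 0.238  2.305 -0.302] True
0.606 0.165 0.83 [ 0.214  2.247 -0.149] True
0.606 0.165 0.9 [ 0.228  2.299 -0.285] True
0.43 0.035 0.83 [ 0.516  2.809 -1.013] True
0.43 0.035 0.9 [ 0.668  2.885 -1.312] True
0.65 0.035 0.83 [ 0.528  2.279 -0.496] True
0.65 0.035 0.9 [ 0.56   2.323 -0.641] True
```

Emit:
play_rows --commands '[[-1,[-13,-34,-27],0],[-1,[-14,-34,-27],0],[-1,[0,0,0],0.14],[-1,[0,0,0],0.14],[-1,[0,0,0],0.14]]'

```text
t: 8.75
ee_pos: [0.4618, -0.0143, 0.2383]
tcp_rot: [0.461, 2.274, 0.121]
force: [0.1, -0.3, 0.4]
finger_gap: -0.0003
gripper_force: 0.0
```

```bash
python3 st.py
```

```text
t 8.75 q [-0.031 -0.152  2.368 -0.347  0.108 -0.872] p [ 0.4618 -0.0143  0.2383] F [ 0.08 -0.28  0.43]
toolxyz cols [[-0.617, 0.289, 0.732], [0.365, 0.929, -0.059], [-0.697, 0.23, -0.679]]
```

Emit:
play_rows --commands '[[-1,[-19,-18,-16],0],[-1,[-19,-18,-16],0],[-1,[-19,-18,-16],0],[-1,[-19,-18,-16],0],[-1,[0,0,0],0.14],[-1,[0,0,0],0.14],[-1,[0,0,0],0.14],[-1,[0,0,0],0.14],[-1,[0,0,0],0.14],[-1,[0,0,0],0.14],[-1,[0,0,0],0.14],[-1,[0,0,0],0.14],[-1,[0,0,0],0.14],[-1,[0,0,0],0.14],[-1,[0,0,0],0.14],[-1,[0,0,0],0.14],[-1,[0,0,0],0.14],[-1,[0,0,0],0.14],[-1,[0,0,0],0.14],[-1,[0,0,0],0.14]]'

```text
t: 10.75
ee_pos: [0.4476, -0.0741, 0.2829]
tcp_rot: [2.579, 0.644, 1.071]
force: [-0.1, -0.0, -0.4]
finger_gap: -0.0001
gripper_force: 0.0
```

```bash
python3 st.py
```

```text
t 10.75 q [-0.271 -0.231  2.28   0.389  0.309  0.488] p [ 0.4476 -0.0741  0.2829] F [-0.07 -0.01 -0.37]
toolxyz cols [[0.627, 0.295, 0.721], [0.498, -0.863, -0.08], [0.599, 0.41, -0.688]]
```

Emit:
play_rows --commands '[[-1,[0,0,0],0.14],[-1,[0,0,0],0.14],[-1,[0,0,0],0.14]]'

```text
t: 11.05
ee_pos: [0.4476, -0.0741, 0.2829]
tcp_rot: [2.784, 0.096, 1.184]
force: [0.2, 0.3, 0.4]
finger_gap: 0.0002
gripper_force: 0.0
```

```bash
python3 st.py
```

```text
t 11.05 q [-0.271 -0.231  2.28   0.389  0.309  0.908] p [ 0.4476 -0.0741  0.2829] F [0.25 0.33 0.38]
toolxyz cols [[0.693, 0.014, 0.721], [0.103, -0.991, -0.08], [0.714, 0.13, -0.688]]
```

Emit:
play_rows --commands '[[-1,[-14,-2,25],0],[-1,[-14,-2,25],0],[-1,[-14,-2,25],0],[-1,[-14,-2,25],0],[-1,[-14,-2,25],0],[-1,[0,0,0],0]]'

```text
t: 11.65
ee_pos: [0.4732, -0.0686, 0.2143]
tcp_rot: [2.799, 0.122, 1.211]
force: [-0.8, 0.4, -0.2]
finger_gap: -0.0001
gripper_force: 0.0
```

```bash
python3 st.py
```

```text
t 11.65 q [-0.262 -0.077  2.385  1.417  0.143 -0.133] p [ 0.4732 -0.0686  0.2143] F [-0.84  0.41 -0.21]
toolxyz cols [[0.683, 0.038, 0.73], [0.109, -0.993, -0.05], [0.723, 0.113, -0.682]]
```

Emit:
play_rows --commands '[[-1,[-10,-2,20],0],[-1,[-10,-2,20],0],[-1,[-10,-2,20],0],[-1,[-10,-2,20],0],[-1,[-10,-2,20],0],[-1,[0,0,0],0]]'

```text
t: 12.25
ee_pos: [0.4957, -0.061, 0.1536]
tcp_rot: [2.82, 0.136, 1.218]
force: [0.2, 0.6, 0.4]
finger_gap: -0.0002
gripper_force: 0.0
```

```bash
python3 st.py
```

```text
t 12.25 q [-0.24   0.091  2.45   2.509  0.253 -1.226] p [ 0.4957 -0.061   0.1536] F [0.16 0.63 0.36]
toolxyz cols [[0.683, 0.055, 0.729], [0.107, -0.994, -0.026], [0.723, 0.096, -0.685]]
```

Emit:
play_rows --commands '[[-1,[0,0,0],0.149],[-1,[0,0,0],0.149],[-1,[0,0,0],0.149],[-1,[0,0,0],0.149],[-1,[0,0,0],0.149],[-1,[0,0,0],0.149],[-1,[0,0,0],0.149],[-1,[0,0,0],0.149],[-1,[0,0,0],0.149],[-1,[0,0,0],0.149],[-1,[0,0,0],0.149],[-1,[0,0,0],0.149],[-1,[0,0,0],0.149],[-1,[0,0,0],0.149],[-1,[0,0,0],0.149],[-1,[0,0,0],0.149],[-1,[0,0,0],0.149],[-1,[0,0,0],0.149],[-1,[0,0,0],0.149],[-1,[0,0,0],0.149]]'

```text
t: 14.25
ee_pos: [0.4961, -0.061, 0.1564]
tcp_rot: [-0.295, 2.307, -0.164]
force: [-0.4, 0.6, 0.3]
finger_gap: -0.0002
gripper_force: 0.0
```

Emit:
play_rows --commands '[[-1,[0,0,0],0.145],[-1,[0,0,0],0.145],[-1,[0,0,0],0]]'

```text
t: 14.55
ee_pos: [0.4961, -0.061, 0.1563]
tcp_rot: [0.034, 2.32, -0.021]
force: [0.3, -0.1, 0.5]
finger_gap: -0.0
gripper_force: 0.0
```

```bash
python3 st.py
```

```text
t 14.55 q [-0.24   0.086  2.448  2.503  0.252  2.047] p [ 0.4961 -0.061   0.1563] F [ 0.34 -0.11  0.51]
toolxyz cols [[-0.681, 0.031, 0.732], [0.018, 0.999, -0.026], [-0.732, -0.005, -0.681]]
```

Emit:
play_rows --commands '[[-1,[2,15,15],0],[-1,[2,15,15],0],[-1,[2,15,15],0],[-1,[2,16,14],0],[-1,[0,0,0],0]]'

```text
t: 15.05
ee_pos: [0.5356, -0.0005, 0.109]
tcp_rot: [0.029, 2.322, -0.019]
force: [-0.4, 0.3, -0.1]
finger_gap: -0.0002
gripper_force: 0.0
```

```bash
python3 st.py
```

```text
t 15.05 q [-0.016  0.25   2.447  3.172  0.375  1.547] p [ 5.356e-01 -5.000e-04  1.090e-01] F [-0.37  0.3  -0.05]
toolxyz cols [[-0.683, 0.027, 0.73], [0.015, 1.0, -0.023], [-0.731, -0.004, -0.683]]
```

Emit:
play_rows --commands '[[-1,[5,0,19],0],[-1,[5,0,20],0],[-1,[0,1,20],0],[-1,[0,1,20],0],[-1,[0,0,18],0],[-1,[0,0,0],0]]'

```text
t: 15.65
ee_pos: [0.6002, -0.003, 0.0358]
tcp_rot: [0.034, 2.321, -0.019]
force: [0.2, 0.5, -1.6]
finger_gap: -0.0001
gripper_force: 0.0
```

```bash
python3 st.py
python3 - <<'E'
from cell import viewer
from h import *
f=viewer.grab_frame("scene"); cv2.imwrite("pics/sc2.png",cv2.resize(f["img"][70:260,160:370],None,fx=3.1,fy=3.1,interpolation=cv2.INTER_CUBIC))
E
```

```text
t 15.65 q [-0.018  0.494  2.378  3.164  0.55   1.558] p [ 0.6002 -0.003   0.0358] F [ 0.25  0.45 -1.65]
toolxyz cols [[-0.682, 0.031, 0.731], [0.018, 1.0, -0.025], [-0.731, -0.004, -0.682]]
```

View pics/sc2.png

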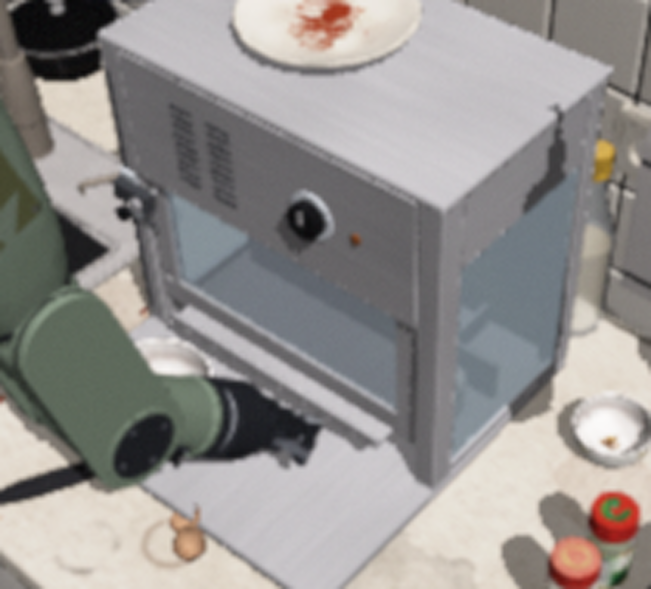

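Emit:
play_rows --commands '[[-1,[-2.2,0,-2],0],[-1,[-2.2,0,-2],0],[-1,[-1.5,0,-1.4],0],[-1,[-1.5,0,-1.4],0],[-1,[-1.5,0,-1.4],0],[-1,[-1.5,0,-1.4],0],[-1,[-1.5,0,-1.4],0],[-1,[-1.5,0,-1.4],0],[-1,[-1.5,0,-1.4],0]]'

```text
t: 16.6
ee_pos: [0.5976, -0.0027, 0.0549]
tcp_rot: [0.035, 2.326, -0.02]
force: [-1.4, -0.7, -4.2]
finger_gap: 0.0
gripper_force: 2.1
```

```bash
python3 st.py
```

```text
t 16.6 q [-0.016  0.442  2.366  3.172  0.482  1.552] p [ 0.5976 -0.0027  0.0549] F [-1.44 -0.66 -4.19]
toolxyz cols [[-0.685, 0.032, 0.728], [0.019, 0.999, -0.026], [-0.728, -0.004, -0.685]]
```

Emit:
play_rows --commands '[[-1,[-1.7,0,-1.3],0],[-1,[-2.4,0,-1.9],0],[-1,[-2.4,0,-1.9],0],[-1,[-2.4,0,-1.9],0],[-1,[-2.4,0,-1.9],0],[-1,[-2.4,0,-1.9],0],[-1,[-2.4,0,-1.9],0],[-1,[-2.4,0,-1.9],0],[-1,[-2.4,0,-1.9],0],[-1,[-2.4,0,-1.9],0],[-1,[-2.4,0,-1.9],0],[-1,[-2.4,0,-1.9],0],[-1,[-2.4,0,-1.9],0],[-1,[-2.4,0,-1.9],0],[-1,[-2.4,0,-1.9],0]]'

```text
t: 18.1
ee_pos: [0.5982, -0.0026, 0.0977]
tcp_rot: [0.036, 2.332, -0.02]
force: [-11.3, -1.1, -4.8]
finger_gap: -0.0
gripper_force: 5.5
```

```bash
python3 st.py
```

```text
t 18.1 q [-0.016  0.339  2.32   3.186  0.327  1.538] p [ 0.5982 -0.0026  0.0977] F [-11.31  -1.07  -4.78]
toolxyz cols [[-0.69, 0.032, 0.723], [0.02, 0.999, -0.026], [-0.724, -0.004, -0.69]]
```

Emit:
play_rows --commands '[[-1,[1,0,-1.1],0],[-1,[1,0,-1.1],0]]'

```text
t: 18.3
ee_pos: [0.5978, -0.0026, 0.0999]
tcp_rot: [0.036, 2.326, -0.02]
force: [-2.9, -0.9, -3.5]
finger_gap: 0.0002
gripper_force: 2.8
```

```bash
python3 st.py
```

```text
t 18.3 q [-0.016  0.336  2.324  3.185  0.334  1.538] p [ 0.5978 -0.0026  0.0999] F [-2.85 -0.92 -3.47]
toolxyz cols [[-0.685, 0.032, 0.728], [0.02, 0.999, -0.026], [-0.728, -0.004, -0.685]]
```

Emit:
play_rows --commands '[[-1,[-2.2,0,-2.1],0],[-1,[-2.2,0,-2.1],0],[-1,[-2.2,0,-2.1],0],[-1,[-2.2,0,-2.1],0],[-1,[-2.2,0,-2.1],0],[-1,[-2.2,0,-2.1],0],[-1,[-2.2,0,-2.1],0]]'

```text
t: 19.0
ee_pos: [0.598, -0.0025, 0.1214]
tcp_rot: [0.036, 2.325, -0.02]
force: [-5.9, -2.6, -4.9]
finger_gap: -0.0002
gripper_force: 3.7
```

Emit:
play_rows --commands '[[-1,[-2.2,0,-2.1],0],[-1,[-2.2,0,-2.1],0],[-1,[-2.2,0,-2.1],0],[-1,[-2.2,0,-2.1],0],[-1,[-2.2,0,-2.1],0],[-1,[-2.2,0,-2.1],0]]'

```text
t: 19.6
ee_pos: [0.598, -0.0025, 0.1398]
tcp_rot: [0.036, 2.325, -0.02]
force: [-4.1, -2.8, -3.9]
finger_gap: 0.0001
gripper_force: 3.6
```

```bash
python3 st.py
```

```text
t 19.6 q [-0.016  0.251  2.279  3.213  0.205  1.51 ] p [ 0.598  -0.0025  0.1398] F [-4.09 -2.82 -3.85]
toolxyz cols [[-0.684, 0.032, 0.728], [0.02, 0.999, -0.026], [-0.729, -0.003, -0.685]]
```

Emit:
play_rows --commands '[[-1,[-1.9,0,-2],0],[-1,[-1.9,0,-2],0],[-1,[-2,0,-1.9],0],[-1,[-2,0,-1.9],0],[-1,[-0.7,0,-0.7],0]]'

```text
t: 20.1
ee_pos: [0.5979, -0.0025, 0.1522]
tcp_rot: [0.036, 2.324, -0.02]
force: [-4.7, -2.5, -4.8]
finger_gap: 0.0
gripper_force: 3.5
```

Emit:
play_rows --commands '[[-1,[-0.7,0,-0.7],0],[-1,[-0.7,0,-0.7],0]]'

```text
t: 20.3
ee_pos: [0.598, -0.0025, 0.1541]
tcp_rot: [0.036, 2.323, -0.02]
force: [-4.0, -2.3, -4.6]
finger_gap: 0.0002
gripper_force: 3.3
```

Emit:
play_rows --commands '[[-1,[-0.7,0,-0.7],0],[-1,[-0.7,0,-0.7],0]]'

```text
t: 20.5
ee_pos: [0.5979, -0.0025, 0.1561]
tcp_rot: [0.036, 2.323, -0.02]
force: [-4.2, -2.3, -4.1]
finger_gap: 0.0002
gripper_force: 3.3
```

Emit:
play_rows --commands '[[-1,[-0.7,0,-0.7],0],[-1,[-0.7,0,-0.7],0]]'

```text
t: 20.7
ee_pos: [0.598, -0.0025, 0.1582]
tcp_rot: [0.036, 2.323, -0.02]
force: [-4.4, -1.7, -4.6]
finger_gap: -0.0005
gripper_force: 3.2
```

Emit:
play_rows --commands '[[-1,[-0.7,0,-0.7],0],[-1,[-0.7,0,-0.7],0]]'

```text
t: 20.9
ee_pos: [0.5979, -0.0025, 0.1601]
tcp_rot: [0.036, 2.323, -0.02]
force: [-5.0, -2.7, -4.1]
finger_gap: -0.0
gripper_force: 3.1
```

Emit:
play_rows --commands '[[-1,[-0.7,0,-0.7],0]]'

```text
t: 21.0
ee_pos: [0.5979, -0.0025, 0.1611]
tcp_rot: [0.036, 2.323, -0.02]
force: [-3.5, -3.3, -4.7]
finger_gap: 0.0002
gripper_force: 3.3
```

Emit:
play_rows --commands '[[-1,[-0.7,0,-0.7],0],[-1,[-0.7,0,-0.7],0]]'

```text
t: 21.2
ee_pos: [0.5979, -0.0025, 0.1632]
tcp_rot: [0.036, 2.323, -0.02]
force: [-4.0, -2.7, -4.4]
finger_gap: 0.0001
gripper_force: 3.0
```

Emit:
play_rows --commands '[[-1,[-0.7,0,-0.7],0],[-1,[-0.7,0,-0.7],0]]'

```text
t: 21.4
ee_pos: [0.5981, -0.0025, 0.1657]
tcp_rot: [0.036, 2.322, -0.021]
force: [-4.9, -2.5, -3.9]
finger_gap: -0.0001
gripper_force: 3.2
```

Emit:
play_rows --commands '[[-1,[-0.7,0,-0.7],0],[-1,[-0.7,0,-0.7],0]]'

```text
t: 21.6
ee_pos: [0.5976, -0.0024, 0.1665]
tcp_rot: [0.036, 2.324, -0.02]
force: [-1.4, -2.7, -10.7]
finger_gap: 0.0005
gripper_force: 4.0
```

The upward force jumped to 10.7 N, so the pin is probably in. I'll back off and retreat, then check.

Emit:
play_rows --commands '[[-1,[0.7,0,0.7],0],[-1,[0.7,0,0.7],0],[-1,[1.4,0,1.4],0],[-1,[1.4,0,1.4],0]]'

```text
t: 22.0
ee_pos: [0.6001, -0.0021, 0.1634]
tcp_rot: [0.034, 2.316, -0.021]
force: [-2.1, -0.2, 0.2]
finger_gap: -0.0002
gripper_force: 0.9
```

```bash
python3 st.py
```

```text
t 22.0 q [-0.015  0.21   2.251  3.246  0.145  1.475] p [ 0.6001 -0.0021  0.1634] F [-2.09 -0.22  0.25]
toolxyz cols [[-0.678, 0.031, 0.734], [0.018, 0.999, -0.026], [-0.735, -0.004, -0.678]]
```

Emit:
play_rows --commands '[[-1,[11,0,10],0],[-1,[11,0,10],0],[-1,[20,23,-19],0],[-1,[20,23,-19],0],[-1,[20,23,-19],0],[-1,[20,23,-19],0],[-1,[20,22,-19],0],[-1,[20,22,-18],0],[-1,[0,0,0],0]]'

```text
t: 22.9
ee_pos: [0.4378, 0.1428, 0.1224]
tcp_rot: [0.028, 2.317, -0.016]
force: [-0.5, -0.0, 0.3]
finger_gap: 0.0002
gripper_force: 0.0
```

```bash
python3 st.py
python3 - <<'E'
from h import *
f=wrist("w2")
cv2.imwrite("pics/w2.png",f["img"][::-1,::-1])
E
```

```text
t 22.9 q [0.585 0.158 2.532 4.188 0.51  1.027] p [0.4378 0.1428 0.1224] F [-0.53 -0.02  0.26]
toolxyz cols [[-0.679, 0.025, 0.734], [0.015, 1.0, -0.02], [-0.734, -0.003, -0.679]]
```

View pics/w2.png

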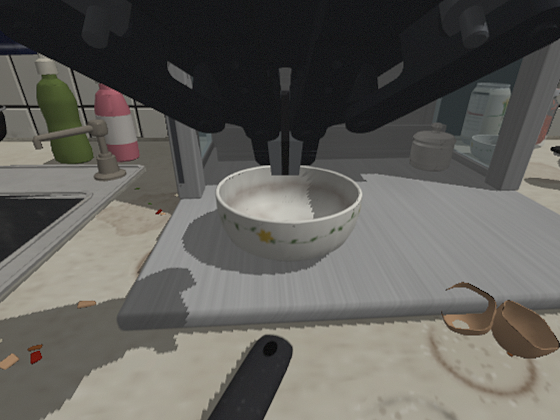

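The wrist picture shows the sash raised out of view, the bowl centred ahead of the fingers at (288,205), and the pot standing in the cabinet at (432,148). I'll compare the knob's position in the scene camera before and after.

Run:
```python
from h import *
from cell import viewer
a=load("scene0")["img"]; f=viewer.grab_frame("scene"); b=f["img"]; np.savez("scene3.npz",**f)
A=a[110:160,185:225];B=b[110:160,185:225]
cv2.imwrite("pics/knob.png",cv2.resize(np.hstack([A,B]),None,fx=8,fy=8,interpolation=cv2.INTER_CUBIC))
for I in(a,b):
    m=(I[125:150,192:212].max(2)<45); v,u=np.nonzero(m); print(m.sum(),u.mean()+192,v.mean()+125)
P=cloud(f); X,Y,Z=np.moveaxis(P,-1,0)
m=(X>.575)&(X<.606)&(Y>-.07)&(Y<.18)&(Z>.1)&(Z<.23); q=P[m]; print(m.sum(), q.min(0),q.max(0), np.percentile(q[:,2],[2,10,50,90]))
```

```text
15 199.4 135.6
16 200.375 135.3125
334 [ 0.58583108 -0.06846143  0.1797552 ] [0.60598884 0.17943415 0.19872243] [0.18184548 0.18564442 0.1900718  0.19613864]
```

View pics/knob.png

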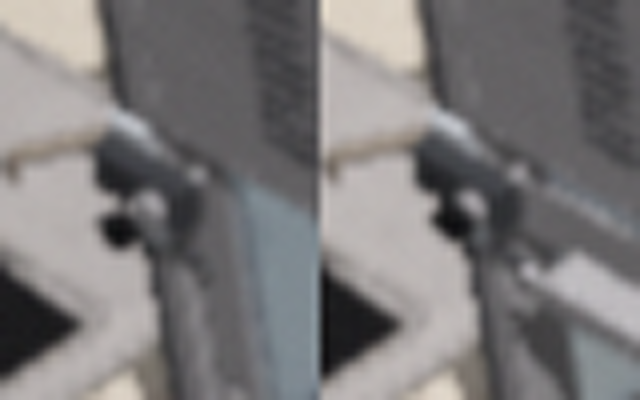

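The knob moved inward between the two frames, so the pin is in. The sash underside is at about z 0.182. Next I'll go down behind the bowl.

Emit:
play_rows --commands '[[-1,[8,-1,7],0],[-1,[8,-1,7],0],[-1,[8,-1,7],0],[-1,[8,-1,7],0],[-1,[8,0,7],0],[-1,[8,0,7],0],[-1,[0,0,0],0]]'

```text
t: 23.7
ee_pos: [0.4424, 0.1369, 0.0596]
tcp_rot: [0.04, 2.323, -0.024]
force: [0.4, -0.4, 0.2]
finger_gap: 0.0004
gripper_force: 0.0
```

```bash
python3 st.py
```

```text
t 23.7 q [0.564 0.367 2.609 3.855 0.687 1.416] p [0.4424 0.1369 0.0596] F [ 0.36 -0.42  0.16]
toolxyz cols [[-0.683, 0.037, 0.729], [0.021, 0.999, -0.03], [-0.73, -0.005, -0.684]]
```

Emit:
play_rows --commands '[[-1,[5,0,5],0],[-1,[5,0,5],0],[-1,[5,0,5],0],[-1,[5,0,5],0],[-1,[0,0,0],0]]'

```text
t: 24.2
ee_pos: [0.4477, 0.1423, 0.0344]
tcp_rot: [0.038, 2.333, -0.029]
force: [1.2, 0.1, -0.0]
finger_gap: -0.0003
gripper_force: 0.0
```

```bash
python3 st.py
```

```text
t 24.2 q [0.568 0.455 2.612 3.8   0.748 1.495] p [0.4477 0.1423 0.0344] F [ 1.17  0.15 -0.04]
toolxyz cols [[-0.691, 0.037, 0.722], [0.019, 0.999, -0.033], [-0.723, -0.009, -0.691]]
```

Emit:
play_rows --commands '[[-1,[-2.1,0,2.2],0],[-1,[-2.1,0,2.2],0],[-1,[-2.1,-0.5,2.2],0],[-1,[-2.1,-0.5,2.2],0],[-1,[-2.1,0,2.2],0],[-1,[-2.1,0,2.2],0],[-1,[-2.1,0,2.2],0],[-1,[-2.1,0,2.2],0]]'

```text
t: 25.0
ee_pos: [0.4719, 0.1401, 0.0351]
tcp_rot: [0.039, 2.333, -0.028]
force: [-2.7, -0.3, -0.4]
finger_gap: 0.0004
gripper_force: 1.0
```

```bash
python3 st.py
```

```text
t 25.0 q [0.516 0.455 2.567 3.774 0.709 1.461] p [0.4719 0.1401 0.0351] F [-2.67 -0.32 -0.4 ]
toolxyz cols [[-0.69, 0.037, 0.722], [0.019, 0.999, -0.033], [-0.723, -0.009, -0.691]]
```

Contact at 2.7 N. I'll keep pushing.

Emit:
play_rows --commands '[[-1,[-3.4,0.2,3.7],0],[-1,[-3.4,0.2,3.7],0],[-1,[-3.4,0.2,3.7],0],[-1,[-3.4,0.2,3.7],0],[-1,[-3.4,0.2,3.7],0],[-1,[-3.4,0.2,3.7],0],[-1,[-3.4,0.2,3.7],0],[-1,[-3.4,0.2,3.7],0],[-1,[-3.4,0.2,3.7],0],[-1,[-3.4,0.2,3.7],0],[-1,[-3.4,0.2,3.7],0],[-1,[-3.4,0.2,3.7],0]]'

```text
t: 26.2
ee_pos: [0.5326, 0.1404, 0.0341]
tcp_rot: [0.039, 2.333, -0.028]
force: [-2.2, 0.5, 0.1]
finger_gap: 0.0001
gripper_force: 0.9
```

```bash
python3 st.py
```

```text
t 26.2 q [0.428 0.476 2.445 3.746 0.619 1.387] p [0.5326 0.1404 0.0341] F [-2.16  0.54  0.06]
toolxyz cols [[-0.69, 0.037, 0.723], [0.019, 0.999, -0.032], [-0.723, -0.008, -0.69]]
```

Emit:
play_rows --commands '[[-1,[-3.5,0.2,3.6],0],[-1,[-3.5,0.2,3.6],0],[-1,[-3.5,0.2,3.6],0],[-1,[-3.5,0.2,3.6],0],[-1,[-3.5,0.2,3.6],0],[-1,[-3.5,0.2,3.6],0],[-1,[-3.5,0.2,3.6],0],[-1,[-3.5,0.2,3.6],0],[-1,[-3.5,0.2,3.6],0],[-1,[-3.5,0.2,3.6],0],[-1,[-3.5,0.2,3.6],0],[-1,[-3.5,0.2,3.6],0],[-1,[-3.5,0.2,3.6],0]]'

```text
t: 27.5
ee_pos: [0.5979, 0.1406, 0.0347]
tcp_rot: [0.039, 2.333, -0.028]
force: [-1.8, 0.7, -0.8]
finger_gap: 0.0
gripper_force: 0.9
```

```bash
python3 st.py
python3 - <<'E'
from h import *
f=wrist("w3"); P=cloud(f); X,Y,Z=np.moveaxis(P,-1,0)
m=(Z>.062)&(Z<.08)&(X>.6)&(X<.745)&(Y>.05)&(Y<.23); q=P[m]; print(m.sum(),q.min(0).round(3),q.max(0).round(3))
E
```

```text
t 27.5 q [0.36  0.508 2.308 3.751 0.522 1.303] p [0.5979 0.1406 0.0347] F [-1.76  0.73 -0.75]
toolxyz cols [[-0.69, 0.037, 0.723], [0.019, 0.999, -0.033], [-0.724, -0.008, -0.69]]
345 [0.6   0.079 0.062] [0.744 0.23  0.075]
```

Emit:
play_rows --commands '[[-1,[-2.1,0.1,2.1],0],[-1,[-2.1,0.1,2.1],0],[-1,[-2.1,0.1,2.1],0],[-1,[-2.1,0.1,2.1],0],[-1,[-2.1,0.1,2.1],0]]'

```text
t: 28.05
ee_pos: [0.6125, 0.1406, 0.035]
tcp_rot: [0.039, 2.333, -0.028]
force: [-1.8, 0.1, 0.2]
finger_gap: -0.0001
gripper_force: 0.9
```

Emit:
play_rows --commands '[[-1,[-1.4,0.1,1.4],0],[-1,[-1.4,0.1,1.4],0]]'

```text
t: 28.25
ee_pos: [0.6165, 0.1406, 0.0351]
tcp_rot: [0.039, 2.333, -0.028]
force: [-2.4, 0.0, -0.6]
finger_gap: -0.0001
gripper_force: 0.9
```

Emit:
play_rows --commands '[[-1,[-1.4,0.1,1.4],0],[-1,[-1.4,0.1,1.4],0]]'

```text
t: 28.45
ee_pos: [0.6204, 0.1406, 0.0352]
tcp_rot: [0.039, 2.333, -0.028]
force: [-1.9, 0.3, -0.8]
finger_gap: 0.0003
gripper_force: 0.9
```

Emit:
play_rows --commands '[[-1,[-1,0.1,1],0],[-1,[-1,0.1,1],0]]'

```text
t: 28.65
ee_pos: [0.6232, 0.1408, 0.0353]
tcp_rot: [0.039, 2.333, -0.028]
force: [-2.3, 0.4, -0.7]
finger_gap: -0.0003
gripper_force: 0.9
```

Emit:
play_rows --commands '[[-1,[-1,0.1,1],0],[-1,[-1,0.1,1],0]]'

```text
t: 28.85
ee_pos: [0.626, 0.1408, 0.0353]
tcp_rot: [0.039, 2.333, -0.028]
force: [-1.8, -0.2, -1.2]
finger_gap: -0.0
gripper_force: 0.9
```

Emit:
play_rows --commands '[[-1,[-1,0.1,1],0],[-1,[-1,0.1,1],0]]'

```text
t: 29.05
ee_pos: [0.6289, 0.1409, 0.0354]
tcp_rot: [0.039, 2.333, -0.028]
force: [-1.6, 0.2, -1.0]
finger_gap: 0.0
gripper_force: 0.9
```

Emit:
play_rows --commands '[[-1,[-1,0.1,1],0],[-1,[-1,0.1,1],0]]'

```text
t: 29.25
ee_pos: [0.6317, 0.141, 0.0355]
tcp_rot: [0.039, 2.333, -0.028]
force: [-1.2, 0.2, -0.6]
finger_gap: 0.0003
gripper_force: 0.9
```

Emit:
play_rows --commands '[[-1,[-1,0.1,1],0]]'

```text
t: 29.35
ee_pos: [0.6331, 0.1411, 0.0355]
tcp_rot: [0.039, 2.332, -0.028]
force: [-1.9, 0.4, -1.2]
finger_gap: 0.0003
gripper_force: 0.9
```

Emit:
play_rows --commands '[[-1,[-1,0.1,1],0]]'

```text
t: 29.45
ee_pos: [0.6341, 0.1411, 0.0352]
tcp_rot: [0.039, 2.334, -0.028]
force: [-4.9, 0.2, -1.0]
finger_gap: 0.0001
gripper_force: 2.2
```

Emit:
play_rows --commands '[[-1,[-0.5,0,0.5],0]]'

```text
t: 29.55
ee_pos: [0.6342, 0.1411, 0.0348]
tcp_rot: [0.039, 2.335, -0.028]
force: [-5.5, 0.9, 0.3]
finger_gap: -0.0001
gripper_force: 2.4
```

The bowl is against the stop at 5.5 N. Now I'll withdraw straight back.

Emit:
play_rows --commands '[[-1,[1,0,-1],0],[-1,[2,0,-2],0],[-1,[5,0,-5],0],[-1,[10,-0.5,-11],0],[-1,[14,-0.7,-15],0],[-1,[14,-0.7,-15],0],[-1,[14,-0.7,-15],0],[-1,[14,-0.7,-15],0],[-1,[14,-0.7,-15],0],[-1,[14,-0.7,-15],0],[-1,[12,-0.7,-15],0],[-1,[-5,0,-15],0],[-1,[-5,0,-15],0],[-1,[-5,0,-15],0],[-1,[0,0,0],0]]'

```text
t: 31.05
ee_pos: [0.4446, 0.1436, 0.0828]
tcp_rot: [0.04, 2.328, -0.025]
force: [0.4, -0.9, 0.1]
finger_gap: -0.0004
gripper_force: 0.0
```

```bash
python3 st.py
python3 - <<'E'
from h import *
from cell import viewer
f=wrist("w4"); cv2.imwrite("pics/w4.png",f["img"][::-1,::-1])
P=cloud(f); X,Y,Z=np.moveaxis(P,-1,0)
m=(Z>.06)&(Z<.085)&(X>.6)&(X<.77)&(Y>.07)&(Y<.215); q=P[m]; print(m.sum(),q.min(0).round(3),q.max(0).round(3))
g=viewer.grab_frame("scene"); P=cloud(g); X,Y,Z=np.moveaxis(P,-1,0)
m=(X>.575)&(X<.606)&(Y>-.07)&(Y<.18)&(Z>.1)&(Z<.23); print(np.percentile(P[m][:,2],[2,10,50,90]))
E
```

```text
t 31.05 q [0.579 0.286 2.564 3.995 0.595 1.26 ] p [0.4446 0.1436 0.0828] F [ 0.37 -0.9   0.05]
toolxyz cols [[-0.687, 0.037, 0.726], [0.021, 0.999, -0.031], [-0.727, -0.006, -0.687]]Traceback (most recent call last):
  File "<stdin>", line 5, in <module>
    return umr_minimum(a, axis, None, out, keepdims, initial, where)
ValueError: zero-size array to reduction operation minimum which has no identity
```

View pics/w4.png

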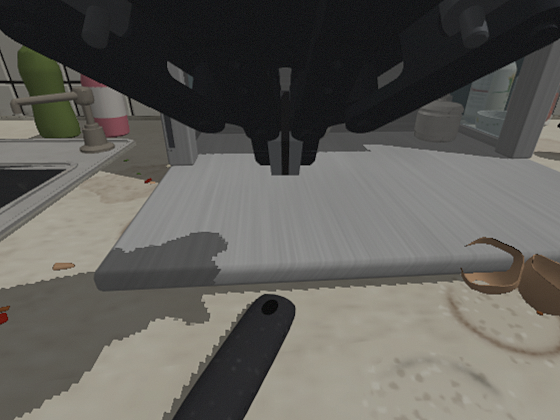

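The deck in front is clear and the peeler and pot are unmoved, but the gripper hides the bowl. I'll shift sideways for one check before handing in.

Emit:
play_rows --commands '[[-1,[-8,-25,-8],0],[-1,[-8,-25,-8],0],[-1,[-8,-25,-8],0],[-1,[0,-25,0],0],[-1,[0,-25,0],0],[-1,[0,0,0],0],[-1,[0,0,0],0]]'

```text
t: 31.8
ee_pos: [0.4404, 0.0179, 0.1163]
tcp_rot: [0.042, 2.334, -0.03]
force: [-0.0, 0.5, -0.9]
finger_gap: -0.0002
gripper_force: 0.0
```

```bash
python3 st.py
python3 - <<'E'
from h import *
from cell import viewer
f=wrist("w5"); cv2.imwrite("pics/w5.png",f["img"][::-1,::-1])
P=cloud(f); X,Y,Z=np.moveaxis(P,-1,0)
m=(Z>.06)&(Z<.085)&(X>.61)&(X<.77)&(Y>.07)&(Y<.215); q=P[m]; print(m.sum())
if m.sum(): print(q.min(0).round(3),q.max(0).round(3))
g=viewer.grab_frame("scene"); P=cloud(g); X,Y,Z=np.moveaxis(P,-1,0)
m=(X>.575)&(X<.606)&(Y>-.07)&(Y<.18)&(Z>.1)&(Z<.23); print(np.percentile(P[m][:,2],[2,10,50,90]))
E
```

```text
t 31.8 q [0.082 0.114 2.613 3.384 0.399 1.425] p [0.4404 0.0179 0.1163] F [-0.04  0.49 -0.89]
toolxyz cols [[-0.691, 0.04, 0.722], [0.021, 0.999, -0.034], [-0.722, -0.008, -0.692]]
1995
[0.631 0.071 0.06 ] [0.751 0.215 0.075]
[0.18250655 0.18516721 0.19018965 0.1963739 ]
```

View pics/w5.png

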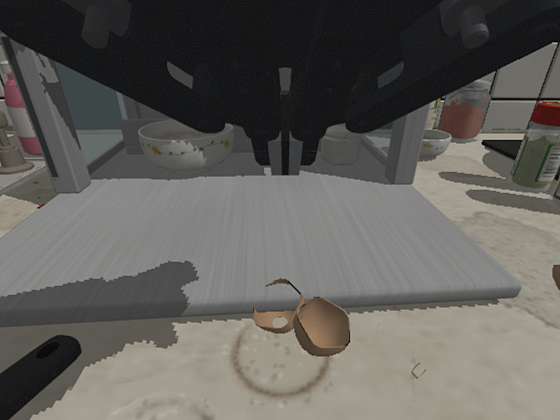

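The last picture shows the bowl upright at (185,148) against the back bar. The pot at (340,148) is unmoved, the sash is still up at about z 0.182, and the robot is clear.

```bash
python3 -c "
from cell import ticket; print(ticket.job_done())"
```

```text
the job is handed in; nothing more can be done
None
```

I handed the job in at about 32 s, with no verdict shown: the sash is latched about 9 mm above the mark with the catch pin in, the bowl stands upright against the back stop, and the arm is clear of everything.

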